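Set up the second bench tester like its twin

ROBOT

A 6-joint arm with a two-finger parallel gripper is mounted at the origin on the work surface. World frame = base frame: x ahead of the robot, y to its left, z up, the work surface at z = 0. Lengths are in mm, angles in rad, forces in N, time in s.
With the tool pointing down it reaches from about 375 to 925 mm from the base axis. Payload 5.7 kg.
Tool frame: the origin (TCP) lies between the finger pads; the fingertips stand finger_overhang ahead of it and the grasp point (between the pads) lies 6 mm ahead of it (finger_overhang is the distance from the TCP to the fingertips, in mm); z points along the fingers, y is the line along which they close (so a half turn about z gives the same grasp; the last joint's range is limited). The gripper opens to 88 mm and grips with 3 to 60 N. Pads are 20 mm wide; open, the fingers measure 115 mm over their backs; the gripper's body (75 mm by 178 mm) begins 61 mm behind the grasp point.
Start: joints at [-1.431, 0.359, 1.51, -0, 1.272, -0.115], TCP at [151.218, -580.602, 247.623] pointing down, gripper open.
Joint ranges: [-2.97, 2.97], [-1.01, 2.36], [0.21, 2.38], [-0.96, 4.11], [0.2, 2.71], [-2.98, 2.98]. Speed limits (rad/s): [2.39, 2.39, 3.14, 3.14, 3.14, 3.14].

INTERFACE

Orientations are given as a unit quaternion [x, y, z, w].
In Python, from workcell import move_to, move_linear, set_joints, command_gripper, pause, solve_ik, get_image, camera_model, MotionError, finish_job, current_clock, current_joint_positions, current_qvel, current_effort, current_position, current_orientation, current_contact_force, current_moment, current_width, current_gripper_force, finger_overhang gives the robot as it stands. Calls block until the motion is done:
- move_to(position, orientation): joint-space move of the TCP to a pose.
- move_linear(position, orientation=None, rate=150, threshold=None): straight line of the TCP; orientation=None keeps the orientation; rate is the mean speed in mm/s. With threshold (N) it stops when the force on the tool has changed by that much, and returns True; else False.
- set_joints(angles): joint-space move.
- command_gripper(opening, grasp_force=None): finger opening in mm; grasp_force is the grip in N (None keeps the last); returns when the fingers have stopped.
- pause(seconds).
- solve_ik(position, orientation): joint angles nearest the present ones, or None.
- get_image(name): name is "side" or "top"; returns (picture, depth): 400x640x3 uint8, red, green, blue; 400x640 float32, mm along the optical axis (not along the pixel's ray), 0 where there is no reading.
- camera_model(name): a dict with "K" (3x3 intrinsics, pixels), "world_from_camera" (4x4, takes a point from camera to world coordinates). Camera axes: x right, y down, z forward; pixel columns grow to the right and rows downward; lengths in mm; the calibration is good to about 2 mm. A picture is of the moment at which its call begins. camera_model takes no time and is no camera call.
A pose or a line that the arm cannot do raises MotionError and nothing moves.
- finish_job(): hands the job in; it is judged then, once.
Readings, each from a call of its own:
- current_clock(): time.
- current_joint_positions(): joint angles.
- current_qvel(): joint speeds.
- current_effort(): joint torques, N m.
- current_position(): TCP position.
- current_orientation(): TCP orientation.
- current_contact_force(): force on the tool from outside, world axes, zero at the start.
- current_moment(): the same for the moment, N m.
- current_width(): finger opening in mm.
- current_gripper_force(): force on a finger pad.
Only numpy, scipy, OpenCV 4.12 (cv2) and the standard library are available. Lean on these libraries where they do the work, as an engineer would, in place of code of your own. Each camera call takes 0.05 s, during which the arm holds its last target. There are 200 camera calls.

TASK

Set up the tester with the folded display like the one beside it: raise its stiff display to the same tilt as the other display, so that it stays there by itself once let go, and slide its fader to the same position on its track as the other fader. Leave the other tester's settings and everything else on the bench as they are.

Things in the scene. Friction and masses are not known exactly. Their poses are not given: they have to be found in the camera images.
- tester: the tester to set up, fixed, grey: housing x -55..100, y -70..70, 95 mm high; on its right (-y) a fader strip x -90..100, y -163..-71, 60 mm high. Origin under the housing, 6 mm above the table; x points from its front (robot side) to its back, z up. All x, y here in mm in this frame
- twin: the other tester, already set up: same build, facing the same way, 260 mm to the left or right of the first
- display: its flat display, 166 x 130 x 14 mm, nearly folded down at the start. Origin on the hinge axis (tester x 82, z 103); the panel spans own x -172..-6, y -65..65, z -2 (screen side) ..12. Own x points from front edge to hinge. Moves with 5 to 12 N at the front edge; when pushed up it gives up to 9 degrees, springs back by that when let go, then stays
- display_lip (a point): middle of that display's front edge, screen side (below when folded), 172 mm from the hinge axis. Folded, this edge overhangs the housing by 35 mm with free space down to the mat; raising it swings it up and away from the robot
- twin_display: display of the other tester, same build and axes, standing at the tilt to be matched (40 to 70 degrees up from folded)
- twin_display_lip (a point): the same front-edge point on the other display
- fader_top (a point): centre of the top of the tester's black fader grip, 20 (x) x 30 (y) x 35 mm high, top 96 mm above the tester's underside. It slides along tester x from -75 to 15 at y -130; about 3 N of friction, stays where left; starts near the front end
- twin_fader_top (a point): the same point on the other tester's fader, farther back along its track
- spray: white bottle, 70 mm across, 200 mm tall, left of the testers; origin under its centre
- wrench: steel wrench 180 mm long lying on the table in front of the testers; origin at its middle
- driver: screwdriver 200 mm long lying on the table in front of the testers; origin at its middle
- valve: aluminium valve block about 120 x 75 x 75 mm, left of the testers; origin under its middle
- jar: white jar 60 mm across, 70 mm tall, right of the testers; origin under its centre
- union: steel pipe fitting 32 mm across, 55 mm tall, standing behind the testers; origin under its centre

How it is judged (in metres and radians):
At the end, for the whole second after the job is handed in: The display stands by itself, at rest, within 0.09 rad (5 degrees) of the other display's tilt, and its fader is within 7 mm of the other fader's position along the track (angle between the x axis of display and the x axis of twin_display, either way round below 0.09 rad and x of fader_top in the frame of twin_fader_top between -0.007 and 0.007 m and angular speed of display below 0.05 rad/s); the robot touches nothing.
It fails at once if the other tester's display is moved (front edge by more than 15 mm) (distance of twin_display_lip from where it was at the start of the episode above 0.015 m).
It fails at once if the other tester's fader is moved more than 6 mm (distance of twin_fader_top from where it was at the start of the episode above 0.006 m).
It fails at once if a loose thing on the bench is moved more than 30 mm (distance of any of spray, wrench, driver, valve, jar, union from where it was at the start of the episode above 0.03 m).
It also fails if it takes over 64 s, if anything falls off the work surface, if the arm or the gripper's body presses on something with over 40 N, if the wrist force passes 120 N, or if a joint passes its speed limit or range.

## Working session

There is one attempt and no reset: what is moved stays moved. The work goes in short steps, each a Python script; the robot and the scene stay as the last script left them, time stands still between calls to the robot, and variables do not carry over. Pictures are saved under pics/ and viewed, at most 10 in all, crops included, and the job is handed in when it is done.

```bash
mkdir -p pics; ls
python3 - <<'E'
from workcell import *
import cv2,numpy as np
for n in("side","top"):
    p,d=get_image(n); cv2.imwrite(f"pics/{n}0.png",p[:,:,::-1]); np.save(f"{n}0.npy",d); np.save(f"{n}0p.npy",p)
    c=camera_model(n); print(n,np.round(c["K"],1).tolist(),np.round(c["world_from_camera"],3).tolist(), (d>0).mean())
print(finger_overhang() if callable(finger_overhang) else finger_overhang,current_orientation(),current_clock())
E
```

```text
pics
side [[515.7, 0.0, 318.0], [0.0, 515.7, 199.6], [0.0, 0.0, 1.0]] [[-0.914, -0.313, 0.256, 125.609], [-0.405, 0.713, -0.573, 1009.349], [-0.003, -0.628, -0.778, 1439.161], [0.0, 0.0, 0.0, 1.0]] 0.995859375
top [[375.4, 0.0, 325.4], [0.0, 375.4, 192.2], [0.0, 0.0, 1.0]] [[-0.019, -0.994, 0.107, 457.259], [-1.0, 0.019, 0.004, 3.194], [-0.006, -0.107, -0.994, 1228.598], [0.0, 0.0, 0.0, 1.0]] 0.9959375
25.0 [ 9.91896381e-01  1.27046830e-01 -4.00282828e-05 -8.18439681e-04] 0.1
```

View pics/side0.png

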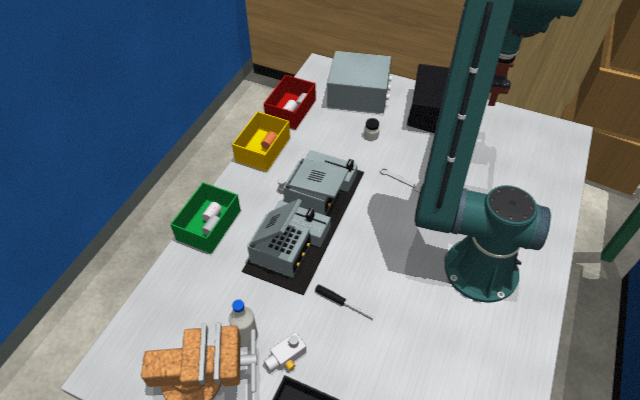

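View pics/top0.png

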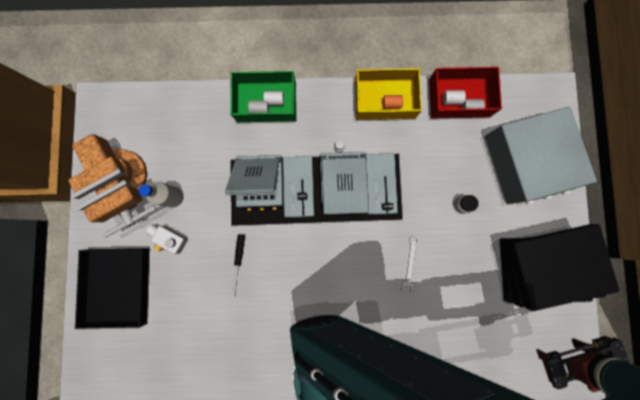

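The side view shows the twin on the left with its display raised (around 280,225 px) and the target tester on the right, folded (around 320,178). In the top view the twin is at about (270,188), the folded display at (345,178), the target fader at (388,206) and the twin fader at (302,196).

```bash
cat > h.py <<'E'
from workcell import *
import cv2,numpy as np
def cloud(n,d):
    c=camera_model(n);K=c["K"];T=np.array(c["world_from_camera"]);v,u=np.mgrid[:400,:640]
    P=np.stack([(u-K[0][2])/K[0][0]*d,(v-K[1][2])/K[1][1]*d,d],-1)
    return P@T[:3,:3].T+T[:3,3]
E
python3 - <<'E'
from h import *
a=cv2.imread("pics/top0.png")[145:230,222:410]; b=cv2.imread("pics/side0.png")[140:300,235:375]
cv2.imwrite("pics/tc.png",cv2.resize(a,None,fx=4.2,fy=4.2,interpolation=2)); cv2.imwrite("pics/sc.png",cv2.resize(b,None,fx=3.7,fy=3.7,interpolation=2))
P=cloud("top",np.load("top0.npy"))
np.set_printoptions(linewidth=220)
print("z map top rows150-225 step4, cols 224-408 step 6"); 
print(P[150:226:3,224:412:5,2].round().astype(int))
for px in [(388,205),(302,196),(345,160),(345,210),(230,222),(400,222),(232,155)]: print(px,P[px[1],px[0]].round(1))
E
```

```text
z map top rows150-225 step4, cols 224-408 step 6
[[  -1    0    2    2    2    1    0    2    0   -1    3    2    1   -2   -1   -1   -2    3    0   -3   -1   -1   -1   20    0    0   -2    2   -3    2    2    0   -5   -2   -4    0   -2   -1]
 [   1    3    1   -2    6    0    2   -2    0   -2    0    3    4    4   -3   -1   -1    0   -1   -3  102  103   99  101  102   98  103   99   99   -1    0   -3    2   65    2   -3   -1   -1]
 [  -2    2    2    0   99   99  102   97  102   99  103  100   -3    2    0    1   -1   65   -3    3  119  112  115  114  111  118  116  103  120   68   71   66   65   63   57    1    0    1]
 [   3    2    3  115  125  125  125  124  130  130  129  116   64   66   68   66   65   67    7    8  114  121  120  119  124  123  120  121  123   67   64   66   65   70   64    5    3   -1]
 [  -6   -3    8  137  134  139  137  138  144  141  141  113   65   65   68   67   69   68    5    1  126  126  122  122  121  125  120  124  123   64   66   63   67   67   72    5    0   -3]
 [   1   -3  147  153  150  151  155  151  154  154  148   99   68   67   64   63   65
[... 3502 characters left out ...]
 5    5    5 1229    4    5    9    4    6    8    7    2    2    8   -1   -1]
 [   4    5    9    9    6    9    4    6    3   12    4    6    8    5    8    7    2    7    3    5    4    2    3    2    2   -1   -1   -1    0    0    1    3   -3    1   -6   -1    2    2]
 [   1    0   11    7    5    3    2    1    4    2    2    2   -2    2   -3   -3    3   -3   -1   -2    2   -4    1    3    2   -1    0    5   -1   -2    2   -5    0    0    3    4    0    0]]
(388, 205) [ 536.1 -179.8   99.7]
(302, 196) [568.   78.6 103.5]
(345, 160) [671.5 -52.6 123.8]
(345, 210) [521.2 -48.2 138.4]
(230, 222) [497.2 320.8   4.7]
(400, 222) [ 486.8 -233.5   -2.9]
(232, 155) [7.198e+02 3.169e+02 7.000e-01]
```

View pics/tc.png

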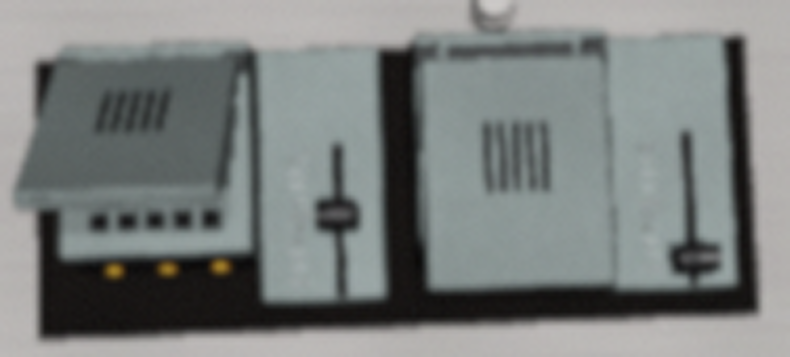

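View pics/sc.png

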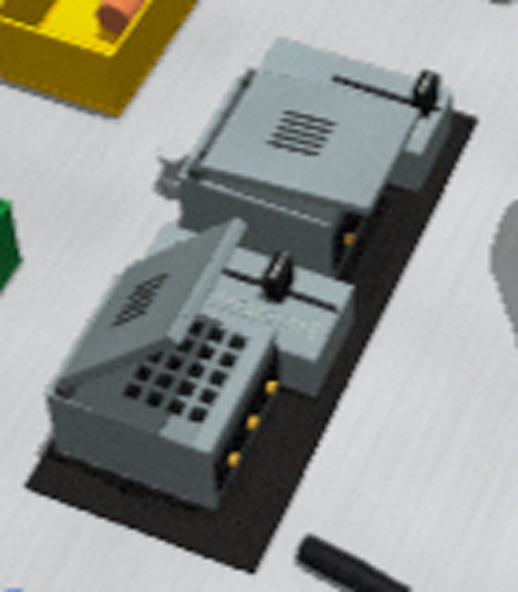

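The crops show the twin fader at about (337,215) and the target fader at (695,258), both black with a dark top. The folded display overhangs its housing at the front.

```bash
cat >> h.py <<'E'
def plane(Q):
    for _ in range(4):
        c=np.median(Q,0) if _==0 else Q.mean(0); n=np.linalg.svd(Q-c)[2][2]; n*=np.sign(n[2]); Q=Q[np.abs((Q-c)@n)<6]
    return n,c,len(Q)
E
python3 - <<'E'
from h import *
d=np.load("top0.npy");P=cloud("top",d);x,y,z=np.moveaxis(P,-1,0)
S=cloud("side",np.load("side0.npy"))
uu,vv=np.meshgrid(np.arange(640),np.arange(400))
def box(c0,c1,r0,r1): return (uu>=c0)&(uu<c1)&(vv>=r0)&(vv<r1)
for nm,b in(("twin",box(280,316,148,222)),("tst",box(366,402,146,222))):
    Q=P[b&(z>52)&(z<78)]; r=cv2.minAreaRect(Q[:,:2].astype(np.float32)); print(nm,"strip",r,np.median(Q[:,2]))
for nm,b,lo in(("twin",box(226,284,156,198),110),("tst",box(322,368,160,212),112)):
    n,c,k=plane(P[b&(z>lo)&(z<300)]); print(nm,"disp n",n.round(4),c.round(1),k,"tilt",np.degrees(np.arctan2(np.hypot(n[0],n[1]),n[2])),"dir",np.degrees(np.arctan2(n[1],n[0])))
for nm,b in(("twin",box(288,316,150,216)),("tst",box(374,400,150,216))):
    m=b&(z>92)&(z<112); print(nm,"fader",P[m].mean(0),m.sum(),P[m].min(0),P[m].max(0))
for nm,yr in(("twin",(30,140)),("tst",(-240,-120))):
    X=S; m=(X[...,0]>440)&(X[...,0]<720)&(X[...,1]>yr[0])&(X[...,1]<yr[1])&(X[...,2]>92)&(X[...,2]<108)
    print("side",nm,X[m].mean(0),m.sum(),np.percentile(X[m],[2,98],0).round().tolist())
m=(S[...,0]>480)&(S[...,0]<700)&(S[...,1]>130)&(S[...,1]<330)&(S[...,2]>115)
n,c,k=plane(S[m]);print("side twin",n,c,k)
m=(S[...,0]>480)&(S[...,0]<720)&(S[...,1]>-130)&(S[...,1]<30)&(S[...,2]>112)&(S[...,2]<150)
n,c,k=plane(S[m]);print("side tst",n,c,k, np.percentile(S[m],[1,99],0).round())
Q=P[box(318,370,160,215)&(z>112)&(z<150)];print("disp rect",cv2.minAreaRect(Q[:,:2].astype(np.float32)))
E
```

```text
twin strip ((603.391845703125, 98.92314147949219), (190.53758239746094, 102.64839935302734), 0.8951627016067505) 65.99592847958661
tst strip ((607.4534912109375, -167.29434204101562), (189.9244842529297, 90.9732666015625), 0.6466847658157349) 65.79924533363851
twin disp n [0.7392 0.0084 0.6734] [620.2 209.3 191.7] 1559 tilt 47.66785417652471 dir 0.65412062389813
tst disp n [0.0927 0.0016 0.9957] [594.2 -49.5 129.3] 2266 tilt 5.321006902608639 dir 0.9934030884894196
twin fader [568.31703708  80.02299161 101.43752807] 69 [559.05726908  66.50086503  95.43389042] [577.71863293  93.90112037 106.37808066]
tst fader [ 532.29348921 -180.30946171  100.98228192] 69 [ 523.71448291 -194.94499896   92.43095796] [ 542.17491239 -165.35245195  109.17190507]
side twin [571.65972427  84.86221078  99.08378788] 58 [[562.0, 66.0, 93.0], [589.0, 138.0, 107.0]]
side tst [ 534.01517608 -177.81392883  100.12060006] 40 [[523.0, -197.0, 94.0], [544.0, -160.0, 106.0]]
side twin [0.73656506 0.02185094 0.67601365] [621.91984377 218.17682002 191.29949803] 835
side tst [0.08984145 0.00957824 0.99591002] [597.43173926 -44.27931606 127.76909386] 1364 [[ 515. -112.  113.]
 [ 687.   18.  140.]]
disp rect ((593.02490234375, -49.541465759277344), (162.94268798828125, 129.8438720703125), 0.8981626033782959)
```

```bash
cat >> h.py <<'E'
from scipy.spatial.transform import Rotation as R
psi=0.0148; O=np.array([600.7,-50.4,6]); Rz=R.from_euler('z',psi)
def W(p): return O+Rz.apply(p)
def ori(z,y): # tester-frame tool axes
    z=np.array(z,float);y=np.array(y,float);return (Rz*R.from_matrix(np.stack([np.cross(y,z),y,z],1))).as_quat()
def lip(th,s=172): return np.array([82-s*np.cos(th)-2*np.sin(th),0,103+s*np.sin(th)-2*np.cos(th)])
def pushpose(th,delta,h,s=0,sy=1,dy=0):
    p=th+delta; z=np.array([np.cos(p),0,-np.sin(p)]); n=np.array([np.sin(p),0,np.cos(p)])
    return W(lip(th)-s*z-h*n+[0,dy,0]),ori(z,[0,sy,0])
E
python3 - <<'E'
from h import *
for sx in(1,-1):
    o=ori([0,0,-1],[sx,0,0]); 
    for z in(220,88): 
        q=solve_ik([532.3,-180.3,z],o); print("fader",sx,z,None if q is None else np.round(q,2))
for sy in(1,-1):
  for dl in(0,15,30,45):
    out=[]
    for th in(5,20,35,50,60):
        q=solve_ik(*pushpose(np.radians(th),np.radians(dl),20,0,sy)); out.append(None if q is None else np.round(q,2).tolist())
    print(sy,dl,out)
E
```

```text
fader 1 220 [-0.45  0.33  1.63 -0.    1.18 -0.46]
fader 1 88 [-0.45  0.5   1.75 -0.    0.89 -0.46]
fader -1 220 [-0.45  0.33  1.63 -0.    1.18  2.68]
fader -1 88 [-0.45  0.5   1.75 -0.    0.89  2.68]
1 0 [None, None, None, [-0.38, 0.12, 2.18, 0.96, 0.3, -2.81], [-0.3, 0.13, 1.97, 0.3, 0.56, -2.11]]
1 15 [None, None, None, [-0.3, 0.14, 1.97, 0.23, 0.63, -2.04], [-0.25, 0.2, 1.76, 0.08, 0.93, -1.88]]
1 30 [None, [-0.44, 0.25, 2.36, 1.96, 0.31, 2.37], [-0.33, 0.15, 2.07, 0.28, 0.53, -2.13], [-0.25, 0.22, 1.76, 0.05, 0.99, -1.86], [-0.21, 0.32, 1.55, 0.0, 1.28, -1.79]]
1 45 [None, [-0.35, 0.2, 2.15, 0.39, 0.41, -2.26], [-0.26, 0.22, 1.86, 0.06, 0.89, -1.88], [-0.21, 0.34, 1.56, -0.02, 1.33, -1.79], [-0.18, 0.46, 1.34, -0.05, 1.6, -1.76]]
-1 0 [None, None, None, [-0.38, 0.12, 2.18, 0.96, 0.3, 0.33], [-0.3, 0.13, 1.97, 0.3, 0.56, 1.03]]
-1 15 [None, None, [-0.41, 0.16, 2.28, 1.39, 0.28, -0.15], [-0.3, 0.14, 1.97, 0.23, 0.63, 1.1], [-0.25, 0.2, 1.76, 0.08, 0.93, 1.26]]
-1 30 [None, [-0.44, 0.25, 2.36, 1.96, 0.31, -0.77], [-0.33, 0.15, 2.07, 0.28, 0.53, 1.01], [-0.25, 0.22, 1.76, 0.05, 0.99, 1.28], [-0.21, 0.32, 1.55, 0.0, 1.28, 1.35]]
-1 45 [None, [-0.35, 0.2, 2.15, 0.39, 0.41, 0.88], [-0.26, 0.22, 1.86, 0.06, 0.89, 1.26], [-0.21, 0.34, 1.56, -0.02, 1.33, 1.36], [-0.18, 0.46, 1.34, -0.05, 1.6, 1.38]]
```

```bash
cat >> h.py <<'E'
def corner(th,a,p,h,s,yc,sy=1):
    z=np.array([np.cos(p)*np.cos(a),np.cos(p)*np.sin(a),-np.sin(p)]); y=sy*np.array([-np.sin(a),np.cos(a),0])
    n=np.cross(y*sy,z); n*=np.sign(n[2])
    return W(lip(th)+[0,yc,0]-s*z-h*n),ori(z,y),n
E
python3 - <<'E'
from h import *
r=np.radians
for a in(90,75,60,45,30,-30,-45,-60,-75,-90):
  for p in(20,30,40,50):
   for sy in(1,-1):
    ok=[];qs=[]
    for th in(3,15,30,45,60):
        P_,o,n=corner(r(th),r(a),r(p),20,5,-62*np.sign(a),sy); q=solve_ik(P_,o); ok.append(q is not None); qs.append(q)
    if all(ok): print(a,p,sy,np.round(qs[0],2),np.round(qs[-1],2))
    elif sum(ok)>3: print(a,p,sy,ok)
E
```

```text
90 20 1 [-0.83  0.94  1.5   0.69  1.76  2.02] [-0.74  0.81  1.31  0.82  1.95  2.3 ]
90 20 -1 [-0.83  0.94  1.5   0.69  1.76 -1.12] [-0.74  0.81  1.31  0.82  1.95 -0.85]
90 30 1 [-0.8   0.85  1.54  0.63  1.64  2.06] [-0.72  0.73  1.33  0.73  1.85  2.32]
90 30 -1 [-0.8   0.85  1.54  0.63  1.64 -1.08] [-0.72  0.73  1.33  0.73  1.85 -0.82]
90 40 1 [-0.77  0.75  1.59  0.57  1.52  2.11] [-0.69  0.65  1.34  0.64  1.76  2.36]
90 40 -1 [-0.77  0.75  1.59  0.57  1.52 -1.03] [-0.69  0.65  1.34  0.64  1.76 -0.78]
90 50 1 [-0.72  0.66  1.63  0.51  1.39  2.17] [-0.64  0.57  1.36  0.54  1.66  2.41]
90 50 -1 [-0.72  0.66  1.63  0.51  1.39 -0.97] [-0.64  0.57  1.36  0.54  1.66 -0.73]
75 20 1 [-0.92  0.9   1.68  0.82  1.6   2.  ] [-0.82  0.73  1.52  0.93  1.76  2.3 ]
75 20 -1 [-0.92  0.9   1.68  0.82  1.6  -1.14] [-0.82  0.73  1.52  0.93  1.76 -0.84]
75 30 1 [-0.89  0.79  1.71  0.77  1.48  2.07] [-0.79  0.65  1.51  0.84  1.67  2.37]
75 30 -1 [-0.89  0.79  1.71  0.77  1.48 -1.07] [-0.79  0.65  1.51  0.84  1.67 -0.78]
75 40 1 [-0.85  0.7   1.74  0.7   1.36  2.15] [-0.75  0.57  1.51  0.74  1.58  2.44]
75
[... 2263 characters left out ...]
.87  0.93 -0.21]
-75 50 1 [ 0.38  0.55  1.92 -0.88  0.98  0.72] [ 0.32  0.42  1.64 -0.75  1.23  0.36]
-75 50 -1 [ 0.38  0.55  1.92 -0.88  0.98 -2.42] [ 0.32  0.42  1.64 -0.75  1.23 -2.78]
-90 30 1 [ 0.47  0.79  1.72 -0.91  1.39  1.  ] [ 0.41  0.65  1.49 -0.92  1.58  0.69]
-90 30 -1 [ 0.47  0.79  1.72 -0.91  1.39 -2.14] [ 0.41  0.65  1.49 -0.92  1.58 -2.45]
-90 40 1 [ 0.42  0.69  1.75 -0.83  1.27  0.9 ] [ 0.37  0.57  1.5  -0.8   1.5   0.6 ]
-90 40 -1 [ 0.42  0.69  1.75 -0.83  1.27 -2.24] [ 0.37  0.57  1.5  -0.8   1.5  -2.54]
-90 50 1 [ 0.35  0.6   1.78 -0.73  1.15  0.77] [ 0.31  0.5   1.5  -0.67  1.42  0.49]
-90 50 -1 [ 0.35  0.6   1.78 -0.73  1.15 -2.37] [ 0.31  0.5   1.5  -0.67  1.42 -2.65]
```

Run:
```python
from h import *
o=ori([0,0,-1],[1,0,0]); f=np.array([532.3,-180.3,0])
command_gripper(60,10)
move_to(f+[0,0,180],o); move_linear(f+[0,0,101],rate=120)
print(current_clock(),current_contact_force())
command_gripper(10,12); print(current_width(),current_contact_force(),current_position())
t=f+39.9*Rz.apply([1,0,0])+[0,0,101]
print(move_linear(t,rate=50)); print(current_position(),current_contact_force())
command_gripper(55); move_linear(t+[0,0,110],rate=150)
command_gripper(0,10)
P_,oo,n=corner(np.radians(3),np.radians(45),np.radians(40),20,5,-62,-1)
z=R.from_quat(oo).apply([0,0,1])
move_to(P_-90*z+[-20,-20,20],oo)
p,d=get_image("top");print(current_clock());P=cloud("top",d)
cv2.imwrite("pics/t1.png",p[:,:,::-1])
m=np.zeros((400,640),bool);m[150:216,374:400]=1;m&=(P[...,2]>92)&(P[...,2]<112);print(P[m].mean(0),m.sum())
b=np.zeros((400,640),bool);b[150:216,288:316]=1;b&=(P[...,2]>92)&(P[...,2]<112);print("twin",P[b].mean(0),b.sum())
print(Rz.inv().apply(P[b].mean(0)-P[m].mean(0)))
```

```text
3.5417 [-0.61832517 -0.26373801  0.70746139]
20.12171564928067 [0.33570201 0.02283123 1.80583779] [ 532.46697495 -180.27593929  101.13062918]
False
[ 572.93374279 -179.65878526  101.10349611] [-0.56456099  0.40247016  4.23529183]
8.7083
[ 572.062807   -179.48843896  101.63871709] 69
twin [568.32042167  80.0259904  101.39451508] 69
[ 9.86978722e-02  2.59541393e+02 -2.44202002e-01]
```

View pics/t1.png

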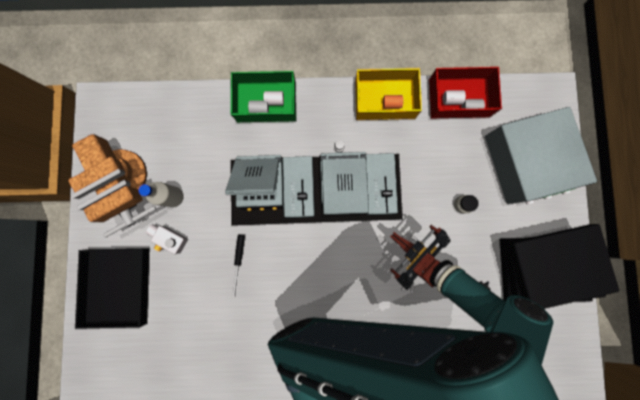

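The fader now matches the twin to 0.1 mm: it sits at (387,195), with the twin's at (302,196). The arm is waiting front-right of the folded display, with fingertips near (395,238).

```bash
cat >> h.py <<'E'
A,PI_=np.radians(45),np.radians(40)
def pose(thdeg,h): return corner(np.radians(thdeg),A,PI_,h,3,-60,-1)
def tilt(n="side"):
    p,d=get_image(n);X=cloud(n,d)
    q=(X-O)@Rz.as_matrix()  # tester frame
    m=(np.abs(q[...,1])<55)&(q[...,0]>-95)&(q[...,0]<75)&(q[...,2]>110)&(q[...,2]<300)
    return p,q[m]
E
python3 - <<'E'
from h import *
P_,o,n=pose(5.3,40); z=R.from_quat(o).apply([0,0,1])
move_linear(P_-60*z,o,rate=120); move_linear(P_,rate=120)
print(current_contact_force())
hit=move_linear(P_+[0,0,45],rate=30,threshold=3); c=current_position(); nw=Rz.apply(n)
h=40-(c-P_)[2]*n[2]; print(hit,(c-P_).round(1),"h~",h,current_contact_force().round(1) if hasattr(current_contact_force(),'round') else current_contact_force(),current_clock())
cv2.imwrite("pics/s2.png",get_image("side")[0][120:300,220:460,::-1].repeat(3,0).repeat(3,1))
E
```

```text
[ 0.8730166  -0.02362912  0.53460784]
False [-0.1 -0.  44.8] h~ 5.668196671694133 [ 0.5 -0.6 -3.5] 11.6917
```

View pics/s2.png

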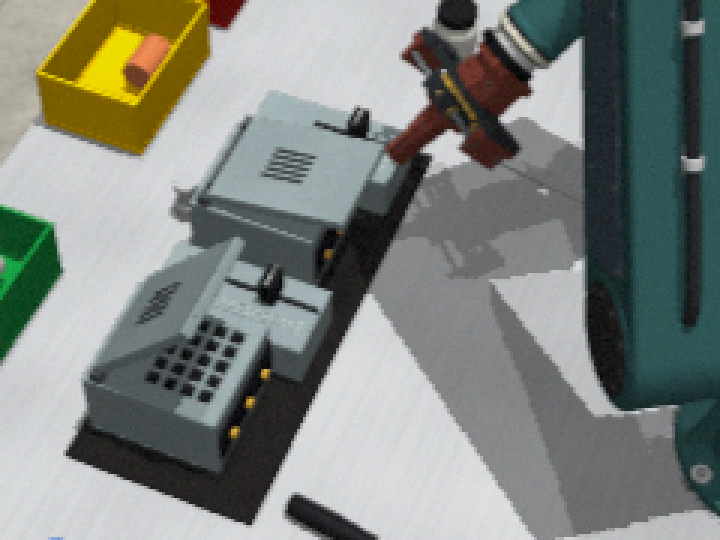

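The fingertip is under the display's front right corner (about 390,150), just in contact. Next I follow the arc.

Run:
```python
from h import *
for th in range(8,46,4):
    P_,o,n=pose(th,6); move_linear(P_,o,rate=60); f=np.array(current_contact_force()); print(th,f.round(1),current_clock())
    if np.linalg.norm(f)>35: break
for nme in("side","top"):
    p,q=tilt(nme); n,c,k=plane(q); print(nme,n.round(3),c.round(1),k,np.degrees(np.arctan2(n[0],n[2])))
    if nme=="side": cv2.imwrite("pics/s3.png",p[120:300,220:460,::-1].repeat(3,0).repeat(3,1))
```

```text
8 [-2.4 -5.  -3.3] 12.3083
12 [-0.6 -5.  -6.1] 12.6583
16 [ 1.4 -4.  -6.8] 13.0083
20 [ 2.7 -2.6 -6.8] 13.3583
24 [ 0.6 -3.5 -7. ] 13.7083
28 [-0.2 -4.  -7.5] 14.0583
32 [ 0.8 -2.8 -7.3] 14.4083
36 [-1.  -3.8 -7.5] 14.7583
40 [-0.7 -1.8 -6.6] 15.1083
44 [-2.3 -2.8 -5.8] 15.4583
side [ 0.71  -0.007  0.704] [ 14.7  -1.  192.9] 433 45.24524733896205
top [ 0.718 -0.     0.696] [ 17.3  -0.  188. ] 1271 45.9268899444439
```

View pics/s3.png

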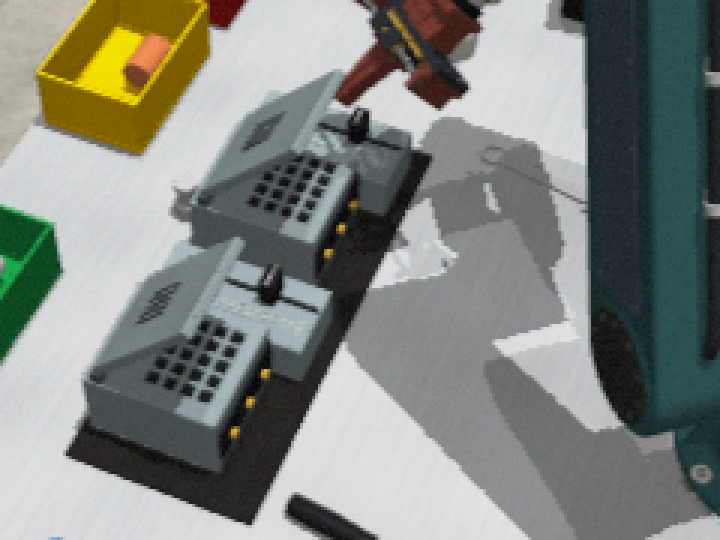

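The display is up at about 45.6° under load, held by the finger near (345,95). I'll push to about 52.5°, release and measure.

```bash
cat > push.py <<'E'
import sys
from h import *
def cyc(start,target):
    for th in np.arange(start,target+.01,2.5): move_linear(*pose(th,6)[:2],rate=50)
    P_,o,n=pose(target,6); move_linear(P_,o,rate=50)
    for k in("side","top"): n_=plane(tilt(k)[1])[0]; print("held",k,np.degrees(np.arctan2(n_[0],n_[2])))
    for b in np.arange(4,17,4): move_linear(*pose(target-b,6)[:2],rate=60)
    pause(.5)
    for k in("side","top"): n_=plane(tilt(k)[1])[0]; print("free",k,np.degrees(np.arctan2(n_[0],n_[2])))
    print(current_contact_force(),current_clock())
cyc(float(sys.argv[1]),float(sys.argv[2]))
E
python3 push.py 46 51
```

```text
held side 51.23108985508614
held top 53.13241365327639
free side 42.594930017192134
free top 45.02995701072526
[ 0.77754169  0.59786482 -0.10496419] 18.775
```

```bash
python3 push.py 40 54.2
python3 - <<'E'
from h import *
P_=np.array(current_position()); z=R.from_quat(current_orientation()).apply([0,0,1])
move_linear(P_-110*z,rate=150); 
move_linear(P_-110*z+[-60,-120,60],rate=150); pause(.5)
for k in("side","top"):
    p,q=tilt(k); n=plane(q)[0]; print(k,np.degrees(np.arctan2(n[0],n[2])),n.round(3))
    d=get_image(k)[1]; t=(cloud(k,d)-O)@Rz.as_matrix()-[0,260,0]
    m=(np.abs(t[...,1])<55)&(t[...,0]>-95)&(t[...,0]<75)&(t[...,2]>110)&(t[...,2]<300); n=plane(t[m])[0]; print("twin",np.degrees(np.arctan2(n[0],n[2])),n.round(3))
    cv2.imwrite(f"pics/{k}4.png",p[:,:,::-1])
P=cloud("top",d);r=[]
for c in(374,288):
    m=np.zeros((400,640),bool);m[150:216,c:c+27]=1;m&=(P[...,2]>92)&(P[...,2]<112);r.append(P[m].mean(0))
print(Rz.inv().apply(r[1]-r[0]),current_contact_force(),current_clock())
E
```

```text
held side 53.797085506597604
held top 56.426351940321034
free side 45.52087204015939
free top 48.367651347424946
[-0.39107566  0.8152735  -0.40426265] 23.075
side 48.39903735531616 [0.748 0.002 0.664]
twin 47.069154134537015 [0.732 0.001 0.681]
top 48.609479555752905 [0.75  0.001 0.661]
twin 47.53653990561231 [ 0.738 -0.     0.675]
[1.53856541e-01 2.59780524e+02 6.40512185e-01] [0.49371246 0.07511783 0.05656762] 25.7917
```

View pics/top4.png

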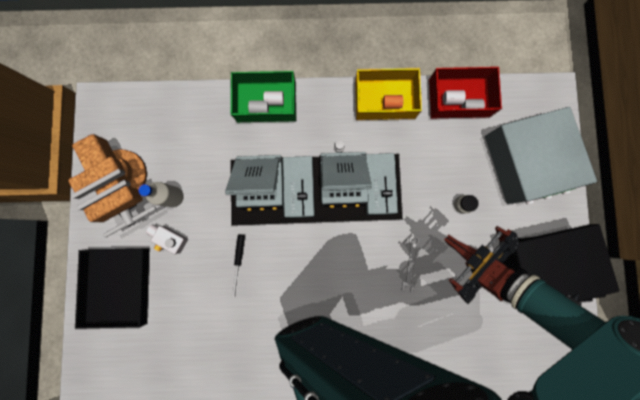

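The top view shows both displays at the same tilt (about 255,175 and 345,172), within about 1.2°. The faders at (302,196) and (387,195) agree to 0.2 mm, the arm is clear, and nothing else has moved.

```bash
python3 -c "
from workcell import *
print(finish_job())"
```

```text
the job is handed in; nothing more can be done
None
```

I handed the job in after about 26 s of the 64 s: the display stands by itself about 1.2° above the twin's tilt (limit 5°), the fader is within 0.2 mm of the twin's position, and the last picture showed the arm clear and nothing else visibly moved. The hand-in call did not return a verdict.

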